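Open the sample-gas filter

ROBOT

A 6-joint arm with a two-finger parallel gripper is mounted at the origin on the work surface. World frame = base frame: x ahead of the robot, y to its left, z up, the work surface at z = 0. Lengths are in m, angles in degrees, forces in N, time in s.
With the tool pointing down it reaches from about 0.4 to 0.825 m from the base axis. Payload 7 kg.
Tool frame: the origin (TCP) lies on the centre line of the jaws, within the pads' length; the fingertips stand 11 mm ahead of it and the grasp point (between the pads) lies 8 mm behind it; z points along the fingers, y is the line along which they close (so a half turn about z gives the same grasp; the last joint's range is limited). The gripper opens to 88 mm and grips with 3 to 60 N. Pads are 19 mm wide; open, the fingers measure 130 mm over their backs; the gripper's body (78 mm by 193 mm) begins 47 mm behind the grasp point.
Start: joints at [-58.608, 20.546, 0.682, 0, -70.136, -16.507], TCP at [0.173, -0.652, 0.238] pointing down, gripper open.
Joint ranges: [-176.03, 176.03], [-82.01, 121.73], [-58.28, 71.71], [-173.87, 95.51], [-174.79, -0.11], [-173.66, 173.66]. Speed limits (degrees/s): [136.94, 136.94, 172.46, 180, 180, 180].

INTERFACE

Orientations are given as [roll, pitch, yaw] about the fixed x, y, z axes, in that order (R = Rz(yaw) Ry(pitch) Rx(roll)).
In Python, from plant import r, capture, camera_model, job gives the robot as it stands.
- The arm moves only by the tool drive_tool, never from a script. Its argument "increments" is a list that holds one entry, the list of rows, each a list of 5 numbers: the gripper's target within -1 to 1 (fully open at 1, half-way at 0, shut at -1), then the shift along the tool's x, y, z scaled (see below), then the turn about the tool's z scaled (see below). In form: [[[gripper, tx, ty, tz, roll], ...]]. A call has 1 to 5 rows; each row is the pose to reach, as a shift and turn from the pose commanded when the call began, along the tool's axes at that moment, turning the shorter way round; what a row does not reach only later rows make up. The controller multiplies each number of a shift by 120 mm and each number of a turn by 360 degrees. A row lasts 1/8 s, in which the tool goes at most 62.5 mm and 10.7 degrees, less where a joint would pass 70% of its speed; a pose out of reach is approached as far as the arm can. A call with a number of a shift or a turn outside -1 to 1 is refused whole. A call with a gripper value outside its range is refused whole. The fingers move at their own pace and stop on an object; "squeeze" is the grip in N (left out, the last holds). Time passes only in rows, so rows that repeat a pose let the fingers close. It gives the time, the measured TCP pose, the force, the opening and the grip force at its end, in the units of the state.
- r.get_state(): the state, without advancing time (a new reading comes with each control period).
- capture(name): name is "scene" or "top" or "wrist"; returns the picture (480x640x3 uint8, red, green, blue); there is no depth.
- camera_model(name): a dict with "camera_matrix" (3x3 intrinsics, pixels), "k1" (the pictures are not rectified: a ray, as slopes to the right and down, at radius r is drawn at 1 + k1 r^2 times it, then the intrinsics apply), "rvec" (rotation vector, rad) and "tvec" (3), from world to camera coordinates, as OpenCV has them. Camera axes: x right, y down, z forward; pixel columns grow to the right and rows downward; lengths in m; the calibration is good to about 2 mm. A picture is of the moment at which its call begins: read the wrist's pose just before it. camera_model takes no time and is no camera call; for the wrist camera it gives the pose at the moment of the call.
- job.close_job(): hands the job in; it is judged then, once.
The state is a dict: "time_s": time; "joints": joint angles; "qd": joint speeds; "joint_torque": joint torques, N m; "tcp_pos": TCP position; "eef_rot": TCP orientation; "contact_force": force on the tool from outside, world axes, zero at the start; "moment": the same for the moment, N m; "gripper_width": finger opening in m; "gripper_force": force on a finger pad.
Only numpy, scipy, OpenCV 4.12 (cv2) and the standard library are available. Lean on these libraries where they do the work, as an engineer would, in place of code of your own. Each camera call takes 0.05 s, during which the arm holds its last target. There are 200 camera calls.

TASK

Unscrew the black cap from the sample-gas filter (turn it anticlockwise, regrasping as often as needed, without tearing it off the thread), lift it clear and set it down, not drop it, upright with its grip upwards in the grey parts tray. Leave the wrench, the gauge and the brass fitting where they lie.

Things in the scene. Friction and masses are not known exactly. Their poses are not given: they have to be found in the camera images.
- filter: Filter housing, fixed to the bench: aluminium plate 170 x 130 x 8 mm, on it a bare steel block 64 x 64 mm whose top is 48 mm high, with tube fittings out to 66 mm from the axis on its +y and -y sides, 26 mm high, and on top an upright threaded neck. Origin: centre of the plate's underside, on the neck's axis; z up, x along the plate's long side.
- neck_top (a point): Centre of the neck's top, 70 mm over the bench, hidden in the cap at first. Neck: 37 mm across the threads, 22 mm tall. Coarse right-hand three-start thread: the cap rises 18 mm per full turn anticlockwise seen from above. It runs freely with about 2 mm of up-and-down play, and the cap stays where it is when let go.
- cap: Black plastic screw cap, about 0.14 kg: skirt 52 mm in diameter, 26 mm tall, carrying a grip (52 mm in all). Origin: centre of the skirt's lower rim, on the axis, first about 49 mm over the bench; z up. It comes free after 4.0 to 4.7 rad anticlockwise, differing each time. Until then the thread resists a pull; a hard pull (over about 25 N) may tear it.
- cap_grip (a point): Middle of the cap's solid round fluted grip, on the axis, 39 mm above the cap's origin. The grip is 38 mm in diameter and 26 mm tall, its top at first about 101 mm over the bench. Once the thread lets go the cap lifts with no resistance but its weight; 30 mm above its first height it is clear of the neck.
- tray: Grey plastic parts tray, open on top, fixed: 160 x 140 mm outside, 22 mm tall, walls and floor 4 mm or a little more. Origin: centre of its underside; x along the long side, z up.
- wrench: Loose steel spanner 160 mm long lying flat; bystander. Origin: near its middle, on the bench.
- gauge: Loose pressure gauge lying on its back, steel case 54 mm in diameter, 30 mm tall, white face up, brass stem; bystander. Origin: centre of its underside.
- fitting: Loose brass tube fitting, 26 mm in diameter, 34 mm tall, standing upright; bystander. Origin: centre of its underside.
Things that resemble listed ones, but are neither listed nor needed, are in the scene too. What is meant by the cap is not orange, and is the larger of those in its own colour.

How it is judged:
By the outcome, as a careful person would: the job done as asked, in the order asked, and still so for the second after the job is handed in, with the robot touching nothing.
It also fails if it takes over 72 s, if anything falls off the work surface, if the arm or the gripper's body presses on something with over 40 N, if the wrist force passes 120 N, or if a joint passes its speed limit or range.

## Working session

There is one attempt and no reset: what is moved stays moved. The work goes in short steps, Python scripts to look and compute and a tool call to move; the robot and the scene stay as the last step left them, time stands still between calls to the robot, and variables do not carry over. Pictures are saved under pics/ and viewed, at most 10 in all, crops included, and the job is handed in when it is done.

Besides the shell and the picture viewer there is one more tool, called as name(argument=value, ...), one argument or row to a line, values as JSON. drive_tool: Moves the arm, as the interface text tells. Its arguments: {"type":"object","properties":{"increments":{"type":"array"},"squeeze":{"type":"number"}},"required":["increments"]}

```bash
mkdir -p pics; cat > h.py <<'E'
import numpy as np, cv2
from plant import r, capture, camera_model, job
def ray(m,uv):
    K=np.array(m["camera_matrix"],float);k=m["k1"]
    p=cv2.undistortPoints(np.array([[uv]],float),K,np.array([k,0,0,0.]))[0,0]
    R=cv2.Rodrigues(np.array(m["rvec"],float))[0];t=np.array(m["tvec"],float).ravel()
    return -R.T@t, R.T@np.array([p[0],p[1],1.])
def onz(m,uv,z):
    c,d=ray(m,uv);return c+d*(z-c[2])/d[2]
def proj(m,P):
    return cv2.projectPoints(np.array([P],float),np.array(m["rvec"],float),np.array(m["tvec"],float),np.array(m["camera_matrix"],float),np.array([m["k1"],0,0,0.]))[0].ravel()
E
python3 - <<'E'
from h import *
for n in("scene","top"):
    cv2.imwrite(f"pics/{n}0.png",capture(n)[:,:,::-1]);m=camera_model(n);print(n,ray(m,(320,240)),m["k1"])
print(r.get_state())
E
```

```text
scene (array([ 1.12258021, -0.30525878,  0.59640066]), array([-0.61761072,  0.42123677, -0.66448199])) 0.006672486174168613
top (array([0.54111678, 0.00899606, 0.94204598]), array([ 0.10202206,  0.02539195, -0.99451805])) -0.1709845431755096
{'time_s': 0.1, 'joints': array([-5.86079518e+01,  2.05862158e+01,  6.40588703e-01, -1.93760232e-02,
       -7.01371421e+01, -1.65053577e+01]), 'qd': array([ 0.04969369, -0.05242987,  0.13311672,  0.03725265, -0.03813756,
        0.07030581]), 'joint_torque': array([ 4.11307274e-04, -5.84163344e+01,  2.93749702e+01,  7.01556131e+00,
        1.01276982e-02, -4.60411741e-05]), 'tcp_pos': array([ 0.17327251, -0.65194553,  0.2367357 ]), 'eef_rot': array([ 1.79915466e+02, -6.05217196e-03, -1.65119902e+02]), 'contact_force': array([0.12428729, 0.61255941, 0.24751644]), 'moment': array([-0.03032945,  0.01815194,  0.0351119 ]), 'gripper_force': 0.0, 'gripper_width': 0.08734743301688332}
```

View pics/scene0.png

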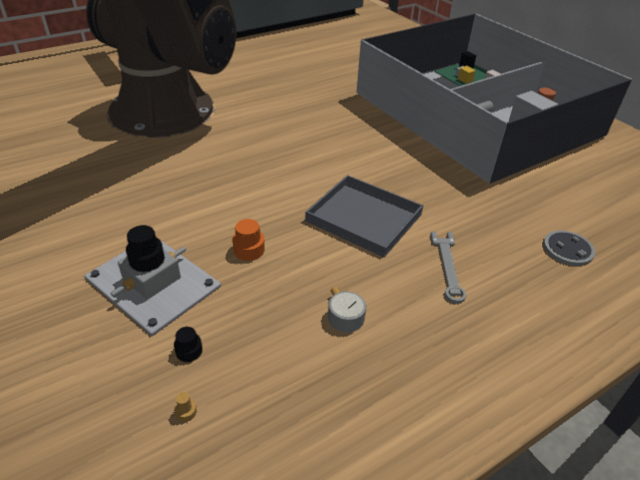

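View pics/top0.png

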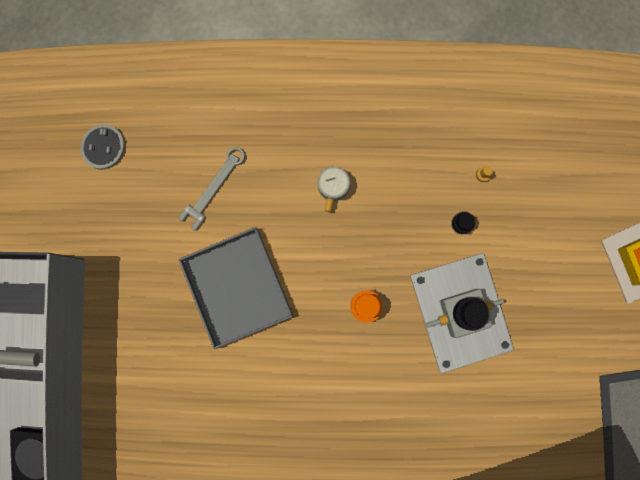

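The scene and top views show three candidates:
- Black cap on the filter block: scene (145,247), top (470,313).
- Small loose black cap: scene (188,345), top (463,222).
- Orange cap: top (367,306).

The cap on the filter fits, because it is black, the larger of the two black ones, and sits on the neck. The tray is at top (237,288). Next I'll measure both and confirm with a crop.

```bash
python3 - <<'E'
from h import *
t=cv2.imread("pics/top0.png");s=cv2.imread("pics/scene0.png");mt=camera_model("top");ms=camera_model("scene")
def blob(im,x0,x1,y0,y1,thr=38):
    m=np.zeros(im.shape[:2],np.uint8);m[y0:y1,x0:x1]=(im[y0:y1,x0:x1].max(2)<thr)*255
    c=max(cv2.findContours(m,0,1)[0],key=cv2.contourArea);return cv2.minEnclosingCircle(c),cv2.boundingRect(c),c
c,b,_=blob(t,440,500,285,345);print("top cap",c,b)
# skirt circle at mid and grip
for z in(.101,.088,.075,.06):print(z,onz(mt,c[0],z))
cs,bs,_=blob(s,115,175,215,280);print("scene",bs)
# scene: top of grip centre
for uv in((141,233),(142,234)):print(onz(ms,uv,.101))
# tray
m=np.zeros(t.shape[:2],np.uint8);hs=cv2.cvtColor(t,cv2.COLOR_BGR2HSV)
m[215:360,165:310]=(hs[215:360,165:310,1]<60)*255
k=max(cv2.findContours(m,0,1)[0],key=cv2.contourArea);bx=cv2.boxPoints(cv2.minAreaRect(k));P=np.array([onz(mt,p,.022) for p in bx])
print("tray",P,P.mean(0))
# block/plate
for uv in((411,276),(485,254),(513,350),(441,372)):print("plate",onz(mt,uv,.008))
a=cv2.resize(t[200:360,400:540],None,fx=3.5,fy=3.5);b=cv2.resize(s[200:360,90:190],None,fx=3.5,fy=3.5)
cv2.imwrite("pics/crop.png",np.hstack([a,b])[:,:800])
E
```

```text
top cap ((470.50933837890625, 313.8364562988281), 17.5294189453125) (453, 298, 36, 32)
0.101 [ 0.51943855 -0.19510147  0.101     ]
0.088 [ 0.51910347 -0.1982562   0.088     ]
0.075 [ 0.51876839 -0.20141092  0.075     ]
0.06 [ 0.51838176 -0.20505099  0.06      ]
scene (126, 226, 38, 46)
[ 0.52095763 -0.20202143  0.101     ]
[ 0.52375833 -0.20151074  0.101     ]
tray [[0.60148745 0.26922508 0.022     ]
 [0.65679812 0.13819019 0.022     ]
 [0.5106767  0.07479108 0.022     ]
 [0.45539408 0.20338738 0.022     ]] [0.55608909 0.17139843 0.022     ]
plate [ 0.57889899 -0.11820918  0.008     ]
plate [ 0.61658647 -0.24297625  0.008     ]
plate [ 0.45693561 -0.2901284   0.008     ]
plate [ 0.42134908 -0.16871774  0.008     ]
```

View pics/crop.png

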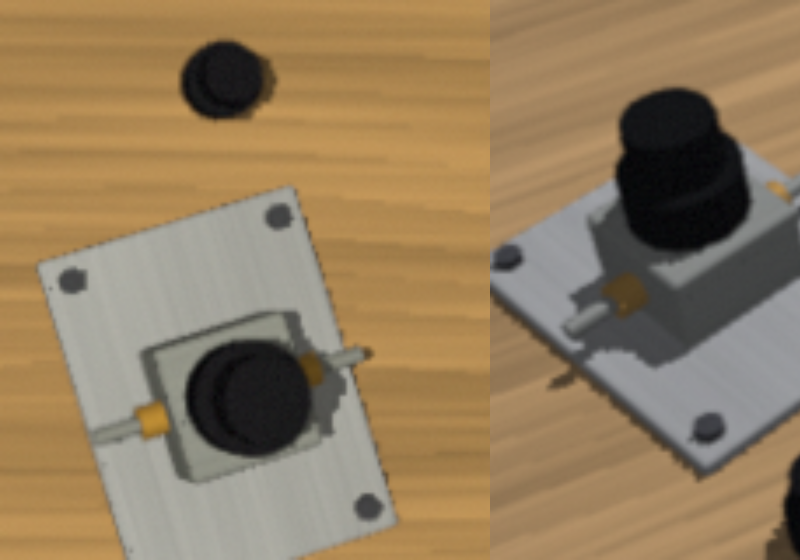

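The crop confirms it: the larger black cap is the one on the filter neck, with its grip top at about top (476,313). That puts the cap axis near (0.519, -0.204) and the tray centre near (0.556, 0.171). Next is the approach plan.

```bash
cat >> h.py <<'E'
def plan(p,yaw,q,yawt,n):
    "n calls from pose p,yaw to q,yawt (deg, unwrapped): prints scaled tx,ty,tz,roll of each call's end"
    p,q=np.array(p,float),np.array(q,float)
    for i in range(n):
        y=np.radians(yaw+(yawt-yaw)*i/n);d=(q-p)/n
        print(np.round([(d@[np.cos(y),np.sin(y),0])/.12,(d@[np.sin(y),-np.cos(y),0])/.12,-d[2]/.12,-(yawt-yaw)/n/360],3))
E
python3 - <<'E'
from h import *
plan([.1733,-.652,.2367],-165.1,[.519,-.204,.2],-261.5,5)
E
```

```text
[-0.749  0.573  0.061  0.054]
[-0.517  0.788  0.061  0.054]
[-0.228  0.915  0.061  0.054]
[0.087 0.939 0.061 0.054]
[0.392 0.858 0.061 0.054]
```

drive_tool(
  increments=[
    [[1,-0.25,0.19,0.02,0.018],[1,-0.5,0.38,0.04,0.036],[1,-0.75,0.573,0.061,0.054]],
  ],
  squeeze=30,
)

```text
time_s: 0.48
tcp_pos: [0.243, -0.5617, 0.2296]
eef_rot: [180.0, -0.0, 175.2]
contact_force: [0.9, -0.4, 0.8]
gripper_width: 0.0874
gripper_force: 0.0
```

drive_tool(
  increments=[
    [[1,-0.17,0.26,0.02,0.018],[1,-0.34,0.52,0.04,0.036],[1,-0.517,0.788,0.061,0.054]],
  ],
)

```text
time_s: 0.85
tcp_pos: [0.3125, -0.4723, 0.2225]
eef_rot: [180.0, -0.0, 155.8]
contact_force: [-0.1, 0.0, -0.7]
gripper_width: 0.0876
gripper_force: 0.0
```

drive_tool(
  increments=[
    [[1,-0.076,0.305,0.02,0.018],[1,-0.152,0.61,0.04,0.036],[1,-0.228,0.915,0.061,0.054]],
  ],
)

```text
time_s: 1.23
tcp_pos: [0.3821, -0.3831, 0.2153]
eef_rot: [-180.0, -0.0, 136.3]
contact_force: [0.2, -0.4, 0.5]
gripper_width: 0.0874
gripper_force: 0.0
```

drive_tool(
  increments=[
    [[1,0.029,0.313,0.02,0.018],[1,0.058,0.626,0.04,0.036],[1,0.087,0.939,0.061,0.054]],
  ],
)

```text
time_s: 1.6
tcp_pos: [0.452, -0.2941, 0.208]
eef_rot: [-180.0, -0.0, 116.9]
contact_force: [0.2, -0.4, -0.4]
gripper_width: 0.0875
gripper_force: 0.0
```

drive_tool(
  increments=[
    [[1,0.13,0.286,0.02,0.018],[1,0.26,0.572,0.04,0.036],[1,0.392,0.858,0.061,0.054],[1,0.392,0.858,0.061,0.054],[1,0.392,0.858,0.061,0.054]],
  ],
)

```text
time_s: 2.22
tcp_pos: [0.5215, -0.2063, 0.2006]
eef_rot: [-179.9, -0.0, 97.8]
contact_force: [-0.5, -1.3, -0.2]
gripper_width: 0.0877
gripper_force: 0.0
```

```bash
python3 - <<'E'
from h import *
s=r.get_state();print(s["time_s"],s["tcp_pos"],s["eef_rot"],s["joints"])
m=camera_model("wrist");im=capture("wrist");cv2.imwrite("pics/w1.png",im[:,:,::-1])
print(ray(m,(320,240)));print("expected grip top",proj(m,[.519,-.204,.101]), proj(m,[.519,-.204,.075]))
E
```

```text
2.225 [ 0.52146028 -0.20631563  0.20058642] [-1.79949933e+02 -1.31722730e-02  9.77607567e+01] [-1.58981416e+00  1.14715431e+01 -1.69620802e+01 -5.52705982e-03
 -6.16179183e+01 -1.70646794e+02]
(array([ 0.51145374, -0.13354571,  0.3475542 ]), array([ 0.05335431, -0.2726181 , -0.96081858]))
expected grip top [311.69207719 239.56707508] [311.93338445 230.73824049]
```

View pics/w1.png

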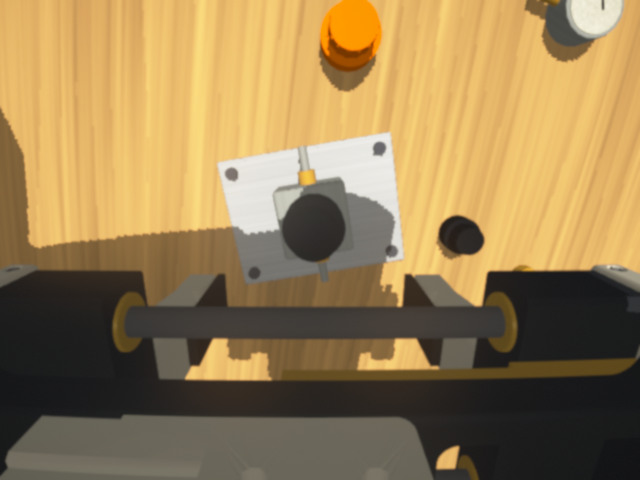

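The wrist view shows the black cap centred at about (313,227) on the block. The small cap is at (461,235) and the orange one at (351,30). I'll refine the axis from the blob's edges.

```bash
python3 - <<'E'
from h import *
m=camera_model("wrist");im=cv2.imread("pics/w1.png")
g=np.zeros(im.shape[:2],np.uint8);g[185:270,270:355]=(im[185:270,270:355].max(2)<42)*255
g=cv2.morphologyEx(g,cv2.MORPH_OPEN,np.ones((7,7)))
c=max(cv2.findContours(g,0,1)[0],key=cv2.contourArea);x,y,w,h=cv2.boundingRect(c);print("seen",x,x+w,y,y+h)
a=np.linspace(0,6.28,90)
for P in([.519,-.204],[.519,-.199],[.524,-.204]):
    q=[proj(m,[P[0]+R*np.cos(t),P[1]+R*np.sin(t),z]) for R,z in((.019,.101),(.026,.075),(.026,.049)) for t in a]
    print(P,np.min(q,0),np.max(q,0))
E
```

```text
Traceback (most recent call last):
ValueError: max() iterable argument is empty
```

```bash
python3 - <<'E'
from h import *
m=camera_model("wrist");im=cv2.imread("pics/w1.png")
print(im[227,313],im[255,313],im[240,350])
g=np.zeros(im.shape[:2],np.uint8);g[185:270,270:355]=(im[185:270,270:355].max(2)<im[227,313].max()+18)*255
g=cv2.morphologyEx(g,cv2.MORPH_OPEN,np.ones((7,7),np.uint8))
c=max(cv2.findContours(g,0,1)[0],key=cv2.contourArea);x,y,w,h=cv2.boundingRect(c);print("seen",x,x+w,y,y+h)
a=np.linspace(0,6.28,90)
for P in([.519,-.204],[.519,-.199],[.524,-.204]):
    q=[proj(m,[P[0]+R*np.cos(t),P[1]+R*np.sin(t),z]) for R,z in((.019,.101),(.026,.075),(.026,.049)) for t in a]
    print(P,np.min(q,0),np.max(q,0))
E
```

```text
[46 48 50] [39 41 44] [ 98 106 106]
seen 283 345 195 261
[0.519, -0.204] [280.16788359 193.70217643] [344.09249839 263.22626513]
[0.519, -0.199] [280.83348645 187.98469461] [345.05834237 257.01746504]
[0.524, -0.204] [286.27554813 194.47104012] [350.15482474 264.05931881]
```

drive_tool(
  increments=[
    [[1,0,0,0.25,0],[1,0,0,0.5,0],[1,0,0,0.6,0],[1,0,0,0.6,0]],
  ],
)

```text
time_s: 2.78
tcp_pos: [0.5212, -0.2069, 0.1287]
eef_rot: [-179.9, -0.0, 97.7]
contact_force: [0.4, 0.3, 1.5]
gripper_width: 0.0878
gripper_force: 0.0
```

drive_tool(
  increments=[
    [[0.3,0.025,-0.003,0.16,0],[0.3,0.025,-0.003,0.322,0],[0.3,0.025,-0.003,0.322,0]],
  ],
)

```text
time_s: 3.15
tcp_pos: [0.5208, -0.2037, 0.0904]
eef_rot: [-180.0, -0.0, 97.7]
contact_force: [1.2, 0.6, 0.3]
gripper_width: 0.0631
gripper_force: 0.0
```

drive_tool(
  increments=[
    [[-0.5,0,0,0,0],[-0.5,0,0,0,0],[-0.5,0,0,0,0],[-0.5,0,0,0,0],[-0.5,0,0,0,0]],
  ],
  squeeze=35,
)

```text
time_s: 3.78
tcp_pos: [0.5214, -0.2037, 0.0912]
eef_rot: [179.9, 0.0, 97.7]
contact_force: [-1.0, 0.0, 5.6]
gripper_width: 0.0374
gripper_force: 35.0
```

Firm grip on the 38 mm grip (opening 37.4 mm). I'll turn anticlockwise and follow the thread pitch upwards.

drive_tool(
  increments=[
    [[-0.5,0,0,-0.004,-0.025],[-0.5,0,0,-0.008,-0.05],[-0.5,0,0,-0.011,-0.075],[-0.5,0,0,-0.015,-0.1],[-0.5,0,0,-0.019,-0.125]],
  ],
)

```text
time_s: 4.4
tcp_pos: [0.5215, -0.2035, 0.0931]
eef_rot: [180.0, 0.1, 143.0]
contact_force: [-0.6, 0.0, 4.2]
gripper_width: 0.0373
gripper_force: 35.0
```

drive_tool(
  increments=[
    [[-0.5,0,0,-0.004,-0.025],[-0.5,0,0,-0.008,-0.05],[-0.5,0,0,-0.011,-0.075],[-0.5,0,0,-0.015,-0.1],[-0.5,0,0,-0.019,-0.125]],
  ],
)

```text
time_s: 5.03
tcp_pos: [0.5214, -0.2032, 0.0954]
eef_rot: [180.0, 0.1, -172.0]
contact_force: [-0.8, 1.1, 4.3]
gripper_width: 0.0372
gripper_force: 35.0
```

```bash
python3 - <<'E'
from h import *
s=r.get_state();print(s["tcp_pos"],s["contact_force"],s["moment"],s["joints"])
E
```

```text
[ 0.52144002 -0.2032429   0.09537963] [-0.78432434  1.14178426  4.30908866] [ 0.60442313  0.37353954 -0.14232039] [-1.26286701e+00  1.74950354e+01 -2.44868061e+01 -2.07409516e-02
 -4.79613349e+01 -8.07437348e+01]
```

drive_tool(
  increments=[
    [[-0.5,0,0,-0.004,-0.025],[-0.5,0,0,-0.008,-0.05],[-0.5,0,0,-0.011,-0.075],[-0.5,0,0,-0.015,-0.1],[-0.5,0,0,-0.019,-0.125]],
  ],
)

```text
time_s: 5.65
tcp_pos: [0.5211, -0.203, 0.0976]
eef_rot: [180.0, 0.0, -127.0]
contact_force: [-2.1, 4.7, 5.3]
gripper_width: 0.0369
gripper_force: 35.0
```

drive_tool(
  increments=[
    [[-0.5,0,0,-0.004,-0.025],[-0.5,0,0,-0.008,-0.05],[-0.5,0,0,-0.011,-0.075],[-0.5,0,0,-0.015,-0.1],[-0.5,0,0,-0.019,-0.125]],
  ],
)

```text
time_s: 6.28
tcp_pos: [0.5201, -0.2032, 0.0997]
eef_rot: [179.9, 0.0, -82.0]
contact_force: [-3.2, 2.5, 7.3]
gripper_width: 0.0372
gripper_force: 35.0
```

drive_tool(
  increments=[
    [[-0.5,0,0,-0.004,-0.025],[-0.5,0,0,-0.008,-0.05],[-0.5,0,0,-0.011,-0.075],[-0.5,0,0,-0.015,-0.1],[-0.5,0,0,-0.019,-0.125]],
  ],
)

```text
time_s: 6.9
tcp_pos: [0.5201, -0.2037, 0.102]
eef_rot: [179.9, 0.1, -37.0]
contact_force: [-3.4, -1.4, 5.7]
gripper_width: 0.0373
gripper_force: 35.0
```

```bash
python3 - <<'E'
from h import *
s=r.get_state();print(s["tcp_pos"],s["contact_force"],s["moment"],s["joints"])
E
```

```text
[ 0.52006545 -0.20366351  0.10196851] [-3.38116258 -1.36435287  5.69487293] [-0.47447605  1.57520593 -0.23072513] [-1.29578152e+00  1.70136665e+01 -2.41403587e+01  1.05202883e-02
 -4.89361452e+01  5.42513261e+01]
```

drive_tool(
  increments=[
    [[-0.5,0,0,-0.004,-0.025],[-0.5,0,0,-0.008,-0.05],[-0.5,0,0,-0.011,-0.075],[-0.5,0,0,-0.015,-0.1],[-0.5,0,0,-0.019,-0.125]],
  ],
)

```text
time_s: 7.52
tcp_pos: [0.5205, -0.2039, 0.1043]
eef_rot: [180.0, 0.0, 8.0]
contact_force: [-2.2, -2.6, 4.9]
gripper_width: 0.037
gripper_force: 35.0
```

drive_tool(
  increments=[
    [[-0.5,0,0,-0.004,-0.025],[-0.5,0,0,-0.008,-0.05],[-0.5,0,0,-0.008,-0.05]],
  ],
)

```text
time_s: 7.9
tcp_pos: [0.5211, -0.2037, 0.1054]
eef_rot: [180.0, -0.0, 25.6]
contact_force: [-0.5, -0.2, 4.4]
gripper_width: 0.0372
gripper_force: 35.0
```

drive_tool(
  increments=[
    [[-0.5,0,0,-0.015,0],[-0.5,0,0,-0.03,0],[-0.5,0,0,-0.03,0]],
  ],
)

```text
time_s: 8.28
tcp_pos: [0.521, -0.2034, 0.1085]
eef_rot: [-180.0, -0.0, 25.6]
contact_force: [0.0, -0.7, -1.8]
gripper_width: 0.0373
gripper_force: 35.0
```

```bash
python3 - <<'E'
from h import *
s=r.get_state();print(s["tcp_pos"],s["contact_force"],s["moment"],s["joints"])
E
```

```text
[ 0.52102923 -0.20335902  0.10846318] [ 8.30965829e-04 -7.33351500e-01 -1.76854856e+00] [-0.16094255  0.1944212   0.02200887] [-1.27224352e+00  1.65971885e+01 -2.36944297e+01 -1.21808636e-02
 -4.97109418e+01  1.16910988e+02]
```

drive_tool(
  increments=[
    [[-0.5,0,0,-0.015,0],[-0.5,0,0,-0.03,0],[-0.5,0,0,-0.03,0]],
  ],
)

```text
time_s: 8.65
tcp_pos: [0.5211, -0.2035, 0.1123]
eef_rot: [180.0, -0.0, 25.7]
contact_force: [-0.6, -0.6, -1.3]
gripper_width: 0.0372
gripper_force: 35.0
```

drive_tool(
  increments=[
    [[-0.5,0,0,-0.1,0],[-0.5,0,0,-0.2,0],[-0.5,0,0,-0.3,0],[-0.5,0,0,-0.4,0],[-0.5,0,0,-0.4,0]],
  ],
)

```text
time_s: 9.28
tcp_pos: [0.5217, -0.2036, 0.1616]
eef_rot: [179.9, -0.1, 25.7]
contact_force: [0.7, -0.7, -2.1]
gripper_width: 0.0374
gripper_force: 35.0
```

```bash
python3 - <<'E'
from h import *
a=capture("scene")[130:330,50:250];b=capture("wrist")
cv2.imwrite("pics/lift.png",np.hstack([cv2.resize(a,(400,400)),cv2.resize(b,(400,300))[:,:] if 0 else cv2.copyMakeBorder(cv2.resize(b,(400,300)),0,100,0,0,0)])[:,:,::-1])
plan([.521,-.2034,.1601],25.6,[.556,.1714,.1601],5.6,4)
E
```

```text
[ 0.403 -0.673 -0.     0.014]
[ 0.343 -0.705 -0.     0.014]
[ 0.28  -0.732 -0.     0.014]
[ 0.215 -0.754 -0.     0.014]
```

View pics/lift.png

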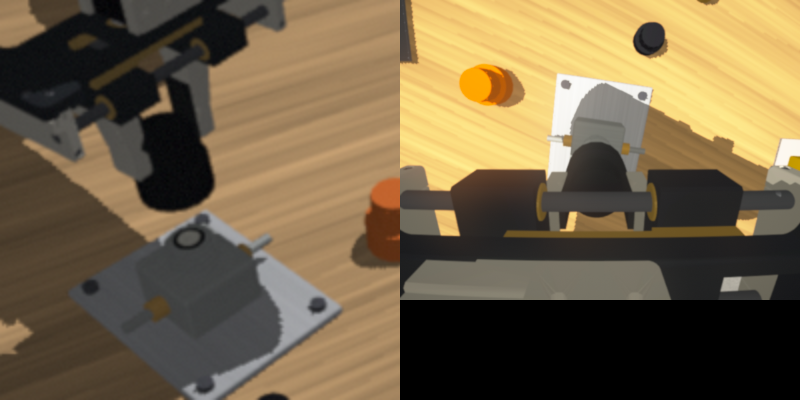

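The scene crop shows the cap held at about (175,165), well clear of the bare neck ring at (190,237). The wrist view agrees, so I'll carry it to the tray.

drive_tool(
  increments=[
    [[-0.5,0.13,-0.22,0,0.005],[-0.5,0.27,-0.45,0,0.009],[-0.5,0.403,-0.673,0,0.014]],
  ],
)

```text
time_s: 9.75
tcp_pos: [0.5292, -0.1089, 0.1595]
eef_rot: [-180.0, 0.1, 20.6]
contact_force: [-0.2, 0.4, -1.6]
gripper_width: 0.0374
gripper_force: 35.0
```

drive_tool(
  increments=[
    [[-0.5,0.114,-0.235,0,0.005],[-0.5,0.228,-0.47,0,0.009],[-0.5,0.343,-0.705,0,0.014]],
  ],
)

```text
time_s: 10.12
tcp_pos: [0.5379, -0.0151, 0.1595]
eef_rot: [-180.0, 0.1, 15.5]
contact_force: [-0.3, -1.6, -1.3]
gripper_width: 0.0373
gripper_force: 35.0
```

drive_tool(
  increments=[
    [[-0.5,0.093,-0.244,0,0.005],[-0.5,0.187,-0.488,0,0.009],[-0.5,0.28,-0.732,0,0.014]],
  ],
)

```text
time_s: 10.5
tcp_pos: [0.5466, 0.0785, 0.1595]
eef_rot: [180.0, 0.1, 10.5]
contact_force: [0.4, 0.3, -2.1]
gripper_width: 0.0372
gripper_force: 35.0
```

drive_tool(
  increments=[
    [[-0.5,0.07,-0.25,0,0.005],[-0.5,0.14,-0.5,0,0.009],[-0.5,0.215,-0.754,0,0.014],[-0.5,0.215,-0.754,0,0.014],[-0.5,0.215,-0.754,0,0.014]],
  ],
)

```text
time_s: 11.12
tcp_pos: [0.5553, 0.1709, 0.1594]
eef_rot: [180.0, 0.1, 5.6]
contact_force: [0.2, -0.4, -1.3]
gripper_width: 0.0371
gripper_force: 35.0
```

drive_tool(
  increments=[
    [[-0.5,0,0,0.25,0],[-0.5,0,0,0.5,0],[-0.5,0,0,0.7,0],[-0.5,0,0,0.8,0],[-0.5,0,0,0.8,0]],
  ],
)

```text
time_s: 11.75
tcp_pos: [0.5555, 0.1704, 0.0637]
eef_rot: [180.0, 0.1, 5.5]
contact_force: [0.6, 1.5, -0.7]
gripper_width: 0.0377
gripper_force: 35.0
```

```bash
python3 - <<'E'
from h import *
s=r.get_state();print(s["tcp_pos"],s["contact_force"])
a=capture("scene")[120:280,280:440];b=capture("top")[200:370,150:320]
cv2.imwrite("pics/tray.png",np.hstack([cv2.resize(a,(400,400)),cv2.resize(b,(400,400))])[:,:,::-1])
E
```

```text
[0.5554932  0.17044383 0.06365693] [ 0.6354644   1.49719939 -0.66924912]
```

View pics/tray.png

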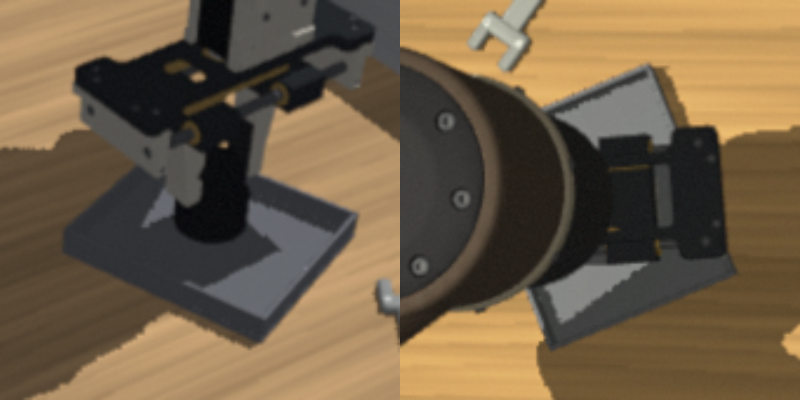

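The cap hangs upright over the middle of the tray, at about (212,235) in the left crop. I'll lower it gently until it touches.

drive_tool(
  increments=[
    [[-0.5,0,0,0.05,0],[-0.5,0,0,0.1,0],[-0.5,0,0,0.125,0],[-0.5,0,0,0.125,0]],
  ],
)

```text
time_s: 12.35
tcp_pos: [0.5556, 0.1711, 0.0488]
eef_rot: [180.0, 0.0, 5.5]
contact_force: [-0.3, 0.6, -1.6]
gripper_width: 0.037
gripper_force: 35.0
```

drive_tool(
  increments=[
    [[-0.5,0,0,0.006,0],[-0.5,0,0,0.012,0],[-0.5,0,0,0.012,0]],
  ],
)

```text
time_s: 12.72
tcp_pos: [0.5558, 0.1713, 0.0478]
eef_rot: [-180.0, -0.0, 5.5]
contact_force: [0.2, -1.3, -1.5]
gripper_width: 0.0373
gripper_force: 35.0
```

drive_tool(
  increments=[
    [[-0.5,0,0,0.004,0],[-0.5,0,0,0.009,0],[-0.5,0,0,0.009,0]],
  ],
)

```text
time_s: 13.1
tcp_pos: [0.556, 0.1713, 0.0472]
eef_rot: [-180.0, -0.0, 5.5]
contact_force: [-1.2, 0.6, 4.9]
gripper_width: 0.0371
gripper_force: 35.0
```

drive_tool(
  increments=[
    [[-0.5,0,0,0.004,0],[-0.5,0,0,0.008,0],[-0.5,0,0,0.008,0]],
  ],
)

```text
time_s: 13.48
tcp_pos: [0.5561, 0.1714, 0.0471]
eef_rot: [-180.0, -0.1, 5.6]
contact_force: [-5.1, -0.2, 14.0]
gripper_width: 0.0374
gripper_force: 35.0
```

The cap is on the tray floor. I'll release it and retreat straight up.

drive_tool(
  increments=[
    [[-0.3,0,0,-0.008,0],[-0.1,0,0,-0.008,0],[0.5,0,0,-0.008,0],[0.7,0,0,-0.008,0],[0.7,0,0,-0.008,0]],
  ],
)

```text
time_s: 14.1
tcp_pos: [0.5557, 0.1712, 0.0465]
eef_rot: [180.0, 0.0, 5.5]
contact_force: [0.1, -0.6, -0.7]
gripper_width: 0.064
gripper_force: 0.0
```

drive_tool(
  increments=[
    [[0.7,0,0,-0.15,0],[0.7,0,0,-0.4,0],[0.7,0,0,-0.7,0],[0.7,0,0,-1,0],[0.7,0,0,-1,0]],
  ],
)

```text
time_s: 14.72
tcp_pos: [0.5574, 0.1721, 0.1699]
eef_rot: [-179.9, -0.3, 5.5]
contact_force: [-0.2, 0.7, -0.6]
gripper_width: 0.0744
gripper_force: 0.0
```

```bash
python3 - <<'E'
from h import *
cv2.imwrite("pics/end.png",np.hstack([cv2.resize(capture(n),(400,300)) for n in("scene","wrist")])[:,:,::-1])
print(r.get_state()["contact_force"],r.get_state()["gripper_width"])
E
```

```text
[ 0.28574079 -0.66881286 -0.59010435] 0.07465804611871261
```

View pics/end.png

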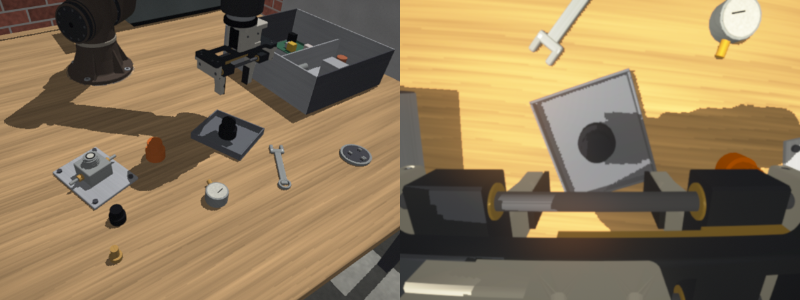

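The cap stands upright, grip up, in the tray at scene (228,127). The filter neck is bare, and the wrench, gauge and fitting haven't moved.

```bash
python3 -c "
from plant import job
print(job.close_job())"
```

```text
the job is handed in; nothing more can be done
None
```

The black cap is unscrewed and stands upright, grip up, in the grey parts tray; the wrench, gauge and fitting weren't touched, and the job was handed in after about 15 s of the 72 s allowed.

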